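Load the dowel-boring carriage, latch the hold-downs and slide it home

ROBOT

A 6-joint arm with a two-finger parallel gripper is mounted at the origin on the work surface. World frame = base frame: x ahead of the robot, y to its left, z up, the work surface at z = 0. Lengths are in mm, angles in rad, forces in N, time in s.
With the tool pointing down it reaches from about 400 to 925 mm from the base axis. Payload 12.5 kg.
Tool frame: the origin (TCP) lies midway between the tips of the shut fingers; the grasp point (between the pads) lies 19 mm behind it; z points along the fingers, y is the line along which they close (so a half turn about z gives the same grasp; the last joint's range is limited). The gripper opens to 95 mm and grips with 3 to 60 N. Pads are 20 mm wide; open, the fingers measure 119 mm over their backs; the gripper's body (75 mm by 180 mm) begins 59 mm behind the grasp point.
Start: joints at [-0.106, 0.491, 1.559, -0, 1.092, -0.106], TCP at [625.017, 0.021, 214.661] pointing down, gripper open.
Joint ranges: [-3.1, 3.1], [-0.84, 2.19], [0.05, 2.79], [-1.13, 4.28], [0.06, 2.93], [-2.69, 2.69]. Speed limits (rad/s): [2.22, 2.22, 2.79, 3.14, 3.14, 3.14].

INTERFACE

Orientations are given as [roll, pitch, yaw] about the fixed x, y, z axes, in that order (R = Rz(yaw) Ry(pitch) Rx(roll)).
In Python, from cell import env gives the robot as it stands.
- The arm moves only by the shell command python3 -m inch 'ROWS'. ROWS is JSON, a list of rows, each a list of 7 numbers: the turn, a rotation vector about the tool's x, y, z in rad, then the shift along the tool's x, y, z in cm, then the closure, from -1 (fully open) to 1 (shut). A call has 1 to 20 rows; each row shifts and turns the commanded pose from where the row before left it, along the tool's axes as they then stand; what a row does not reach is not made up. A row lasts 1/8 s, in which the tool goes at most 62.5 mm and 10.7 degrees, less where a joint would pass 70% of its speed; a pose out of reach is approached as far as the arm can. A call with a gripper value outside its range is refused whole. The fingers move at their own pace and stop on an object; the grip force is fixed at half the most. Time passes only in rows, so rows that do not move let the fingers close. It gives the time, the measured TCP pose, the force, the opening and the grip force at its end, in the units of the state.
- env.state(): the state, without advancing time (a new reading comes with each control period).
- env.read_camera(name): name is "scene" or "side" or "wrist"; returns a dict with "img" (400x640x3 uint8, red, green, blue), "depth" (400x640 float32, mm along the optical axis (not along the pixel's ray), 0 where there is no reading), "fx", "fy", "cx", "cy" (pixels), "D" ([k1, k2, p1, p2, k3] as OpenCV has them; the pictures are not rectified), "position" and "orientation" of the camera in the world. Camera axes: x right, y down, z forward; pixel columns grow to the right and rows downward; lengths in mm; the calibration is good to about 2 mm. A picture is of the moment at which its call begins.
- env.job_done(): hands the job in; it is judged then, once.
Trained networks look in a picture, given as the dict that the camera call returned (one of the last four; its "shot" number tells which), for a name from the list of things; names that differ only in an ending like _2 or _b are one class to them, and where a whole thing is asked for, a point or a joint stands for the part that bears it (a point fixed in the world has none). Each returns a list of dicts, best first, with "score" (0 to 1); they miss things now and then, are a little off and sometimes report something else, mostly with a low value. They report only what shows in the picture. A call takes as long as a camera call.
- env.find_in(picture, target): "centre" ([x, y, z] in mm, in the coordinates of the camera as it stood for that picture, good to about 4 mm: the middle of the surface that is visible of it).
- env.trace(picture, target): "mask" (400x640 bool, what is visible of it).
The state is a dict: "t": time; "joints": joint angles; "qvel": joint speeds; "tau": joint torques, N m; "eef_pos": TCP position; "tcp_rot": TCP orientation; "ft_force": force on the tool from outside, world axes, zero at the start; "moment": the same for the moment, N m; "opening": opening from 0.0 (shut) to 1.0 (fully open); "grip_force": force on a finger pad.
Only numpy, scipy, OpenCV 4.12 (cv2) and the standard library are available. Lean on these libraries where they do the work, as an engineer would, in place of code of your own. Each camera call takes 0.05 s, during which the arm holds its last target. There are 200 camera calls.

TASK

Clear the dark offcuts of the last batch out of the boring carriage into the blue offcut bin, then lay every pale handle blank flat in a nest of the carriage, one to a nest, lengthwise. When all are loaded, press the orange sprung lever down until it clicks and stays down, and only then push the carriage by its red bar towards the boring head until it clicks home. Do not knock over the glue bottle, and leave everything released.

Things in the scene. Friction and masses are not known exactly. Their poses are not given: they have to be found in the camera images.
- blank1: pale wooden handle blank, 90 x 32 x 32 mm square bar, lying on the table beside the carriage; origin at its centre, x along its length; may be absent (None)
- blank2: pale wooden handle blank, 90 x 32 x 32 mm square bar, lying on the table beside the carriage; origin at its centre, x along its length; may be absent (None)
- blank3: pale wooden handle blank, 90 x 32 x 32 mm square bar, lying on the table beside the carriage; origin at its centre, x along its length; may be absent (None)
- blank4: pale wooden handle blank, 90 x 32 x 32 mm square bar, lying on the table beside the carriage; origin at its centre, x along its length; may be absent (None)
- offcut1: dark brown wooden offcut, 60 x 32 x 32 mm, lying lengthwise in nest 1 of the carriage at the start; origin at its centre, x along its length; may be absent (None)
- offcut2: dark brown wooden offcut, 60 x 32 x 32 mm, lying lengthwise in nest 2 of the carriage at the start; origin at its centre, x along its length; may be absent (None)
- offcut3: dark brown wooden offcut, 60 x 32 x 32 mm, lying lengthwise in nest 3 of the carriage at the start; origin at its centre, x along its length; may be absent (None)
- offcut4: dark brown wooden offcut, 60 x 32 x 32 mm, lying lengthwise in nest 4 of the carriage at the start; origin at its centre, x along its length; may be absent (None)
- nest1 (a point): nest 1 of 4 (pitch 60 mm along y, nest 1 at -y): a channel 37.6 mm wide at the bottom and 100 mm long; origin at the middle of its floor (which is 34 mm above the table), x along the channel towards the boring head, z up. Black flared side guides reach 10 mm above the floor, end strips 6 mm
- nest2 (a point): nest 2 of 4 (pitch 60 mm along y, nest 1 at -y): a channel 37.6 mm wide at the bottom and 100 mm long; origin at the middle of its floor (which is 34 mm above the table), x along the channel towards the boring head, z up. Black flared side guides reach 10 mm above the floor, end strips 6 mm
- nest3 (a point): nest 3 of 4 (pitch 60 mm along y, nest 1 at -y): a channel 37.6 mm wide at the bottom and 100 mm long; origin at the middle of its floor (which is 34 mm above the table), x along the channel towards the boring head, z up. Black flared side guides reach 10 mm above the floor, end strips 6 mm
- nest4 (a point): nest 4 of 4 (pitch 60 mm along y, nest 1 at -y): a channel 37.6 mm wide at the bottom and 100 mm long; origin at the middle of its floor (which is 34 mm above the table), x along the channel towards the boring head, z up. Black flared side guides reach 10 mm above the floor, end strips 6 mm
- deck (a point): middle of the aluminium carriage (180 x 260 mm) at nest floor level; x along the slide to the green boring head, away from the robot; y left, z up. Hold-down fingers on a shaft (x 78 mm, 44 mm up): lever raised, they stay beyond x = 46 mm; lowered, they reach to x = 36 mm, 3 mm above the blanks' tops. A pawl post at y = 214 mm stands 60 mm up
- carriage (a joint): travel of the carriage along its slide, m: 0 to 0.02 at the start, about 2 N of friction; a spring pawl resists by up to about 8 N from 0.074, clicks over at 0.083 and holds the carriage at the stop, 0.090 (home)
- push_bar (a point): middle of the red push bar at the carriage's near (-x) end: a round bar 16 mm thick and 100 mm long along y, its axis 84 mm above the table, held by a post at each end; it moves with the carriage
- lever (a joint): angle of the hold-down lever, rad: 0 raised (springs back there), 0.96 fully down and level; a spring pawl resists from about 0.78, clicks over at 0.88 and holds it down at 0.96. Pressing the orange pad takes about 3 N at first and 8 N at the click; lifting it with about 4 N frees it again
- lever_hinge (a point): axis of the lever (along y), beside the carriage at its far end, in the plane of the lever arm, 78 mm above the table; x of the frame points away from the pad
- lever_pad (a point): middle of the upper face of the orange pad at the lever's end, 45 mm along the lever by 40 mm wide, 16 mm thick, 150 mm from the hinge (level when the lever is down); z of the frame is square to that face. Raised it stands about 200 mm above the table, on the carriage's +y side; steel arm between the pad and the hinge
- bin_in (a point): middle of the inner floor of the blue open offcut bin, 130 (x) x 170 (y) x 50 mm high, walls and floor 5 mm; fixed
- glue: white glue bottle, 64 mm across and 170 mm tall, standing; origin under its base

How it is judged:
By the outcome, as a careful person would: the job done as asked, in the order asked, and still so for the second after the job is handed in, with the robot touching nothing.
Of blank1, blank2, blank3, blank4 only 3 to 4 are there at a start; the rules pass over those that are not, and their reading is None.
Of offcut1, offcut2, offcut3, offcut4 only 2 to 3 are there at a start; the rules pass over those that are not, and their reading is None.
At some moment in a run one of blank1, blank2, blank3, blank4 may be knocked a few centimetres aside while the robot is not near it.
Once in a run the grip may slacken for a moment while it holds something.
It also fails if it takes over 210 s, if anything falls off the work surface, if the arm or the gripper's body presses on something with over 40 N, if the wrist force passes 120 N, or if a joint passes its speed limit or range.

## Working session

There is one attempt and no reset: what is moved stays moved. The work goes in short steps, Python scripts to look and compute and a shell command to move; the robot and the scene stay as the last step left them, time stands still between calls to the robot, and variables do not carry over. Pictures are saved under pics/ and viewed, at most 14 in all, crops included, and the job is handed in when it is done.

```bash
ls; mkdir -p pics; cat > h.py <<'E'
from cell import env
import numpy as np, cv2
from scipy.spatial.transform import Rotation as R
def rot(o):
    o=np.array(o,float); return o if o.shape==(3,3) else R.from_euler('xyz',o).as_matrix()
def w(p,c): return rot(p['orientation'])@np.array(c)+np.array(p['position'])
def cloud(p,mask):
    v,u=np.nonzero(mask&(p['depth']>0)); z=p['depth'][v,u]
    K=np.array([[p['fx'],0,p['cx']],[0,p['fy'],p['cy']],[0,0,1]])
    n=cv2.undistortPoints(np.stack([u,v],1).astype(float)[:,None],K,np.array(p['D']))[:,0]
    return (np.c_[n,np.ones(len(n))]*z[:,None])@rot(p['orientation']).T+np.array(p['position'])
def save(p,n): cv2.imwrite(f'pics/{n}.png',p['img'][...,::-1])
E
python3 - <<'E'
from h import *
s=env.state(); print(s)
for n in ['scene','side','wrist']:
    p=env.read_camera(n); save(p,n+'0'); print(n,p['position'],p['orientation'])
    for t in ['blank1','offcut1','push_bar','lever_pad','lever_hinge','nest1','deck','bin_in','glue']:
        r=env.find_in(p,t); print(t,[(round(d['score'],2),w(p,d['centre']).round().tolist()) for d in r if d['score']>.2])
E
```

```text
pics
{'t': 0.0, 'joints': array([-1.05611977e-01,  4.91535278e-01,  1.55946776e+00, -4.74556323e-05,
        1.09167506e+00, -1.05599318e-01]), 'qvel': array([ 0.0005194 ,  0.00094406,  0.0002222 ,  0.00121058,  0.00278994,
       -0.00010345]), 'tau': array([-9.52334158e-04, -6.12640929e+01, -2.58175153e+01,  6.92750537e-02,
        4.83079045e-02, -1.38641695e-05]), 'eef_pos': array([6.24751968e+02, 3.00176915e-02, 2.14070523e+02]), 'tcp_rot': array([-3.14050882e+00, -7.25553477e-05,  1.57080553e+00]), 'ft_force': array([ 0.82606078, -0.05591729, -0.17146532]), 'moment': array([ 0.02751779, -0.01190323,  0.04565661]), 'grip_force': 0.0, 'opening': 0.9985478676115241}
scene [1188.84614548  171.2126888  1087.71484523] [-2.51346319  0.01095434  1.75669871]
blank1 [(0.9, [476.0, 293.0, 31.0]), (0.89, [389.0, 316.0, 31.0]), (0.68, [486.0, -337.0, 32.0]), (0.64, [389.0, -304.0, 32.0])]
offcut1 [(0.83, [554.0, 59.0, 64.0]), (0.73, [562.0, 3.0, 65.0]), (0.45, [393.0, -304.0, 34.0])]
push_bar [(0.69, [553.0, 59.0, 60.0]), (0.56, [563.0, 16.0, 39.0])]
lever_pad [(0.87, [606.0, 62.0, 99.0]), 
[... 749 characters left out ...]
24.0, 42.0, 37.0])]
nest1 [(0.9, [526.0, 40.0, 38.0]), (0.58, [375.0, 331.0, 32.0])]
deck [(0.8, [525.0, 42.0, 34.0]), (0.46, [375.0, 331.0, 28.0]), (0.38, [469.0, -315.0, 31.0])]
bin_in []
glue [(0.75, [619.0, -297.0, 79.0]), (0.54, [528.0, 38.0, 35.0])]
wrist [624.58259048  66.18620899 383.67686773] [ 2.89965797e+00 -2.67587566e-04 -2.04783593e-04]
blank1 []
offcut1 [(0.95, [547.0, -59.0, 63.0]), (0.62, [560.0, 56.0, 61.0])]
push_bar [(0.62, [547.0, 43.0, 38.0])]
lever_pad [(0.88, [597.0, 121.0, 111.0])]
lever_hinge [(0.95, [595.0, 126.0, 114.0]), (0.43, [549.0, -60.0, 67.0])]
nest1 [(0.68, [548.0, 43.0, 37.0])]
deck [(0.73, [545.0, 38.0, 39.0])]
bin_in []
glue [(0.3, [549.0, 43.0, 40.0])]
```

View pics/scene0.png

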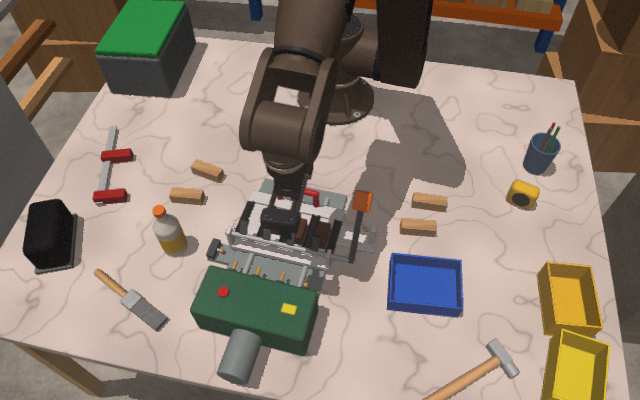

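View pics/side0.png

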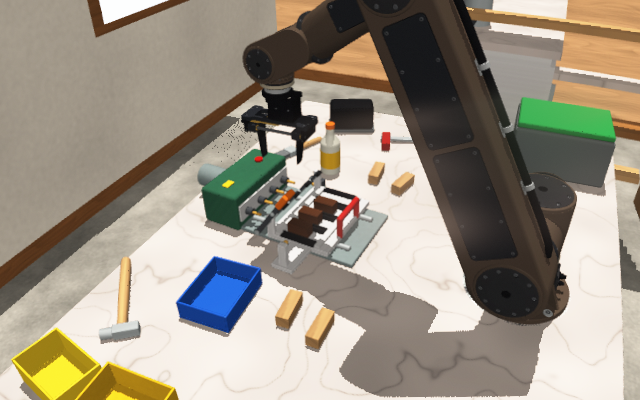

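View pics/wrist0.png

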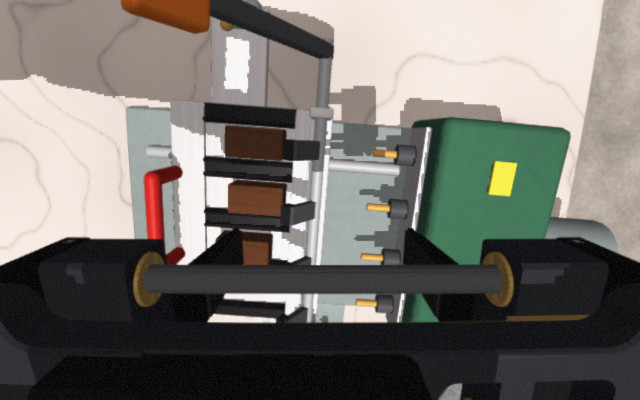

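Scene: blue bin at (425,285), glue (170,235), four blanks at (430,201), (418,227), (207,170), (186,195). The wrist view shows offcuts in nests 4, 3 and 2, at rows 140, 198 and 248. The lever pad is at (165,10).

```bash
cat >> h.py <<'E'
def blocks(p,t,zlo,zhi,smin=.3):
    out=[]
    for d in env.trace(p,t):
        if d['score']<smin: continue
        c=cloud(p,d['mask']); c=c[(c[:,2]>zlo)&(c[:,2]<zhi)]
        if len(c)<25: continue
        (x,y),(a,b),th=cv2.minAreaRect(c[:,:2].astype(np.float32))
        if a<b: a,b,th=b,a,th+90
        out.append((round(d['score'],2),len(c),round(x),round(y),round(float(np.median(c[:,2]))),'LxW',round(a),round(b),'yaw',round((th+90)%180-90)))
    return out
E
python3 - <<'E'
from h import *
for n in ['scene','side','wrist']:
    p=env.read_camera(n); print(n)
    print('bl',*blocks(p,'blank1',24,40),sep='\n ')
    print('off',*blocks(p,'offcut1',58,75),sep='\n ')
    for t,lo,hi in [('bin_in',-5,80),('glue',0,200),('push_bar',60,110),('lever_pad',60,300),('deck',20,130)]:
        for d in env.trace(p,t)[:2]:
            c=cloud(p,d['mask']); c=c[(c[:,2]>lo)&(c[:,2]<hi)]
            if len(c)>20: print(t,round(d['score'],2),len(c),np.percentile(c,2,axis=0).round(),np.median(c,axis=0).round(),np.percentile(c,98,axis=0).round())
    img=p['img'].astype(int); r,g,b=img[...,0],img[...,1],img[...,2]
    for nm,m in [('orange',(r>130)&(g>45)&(g<110)&(b<45)&(r>g+70)),('red',(r>150)&(g<45)&(b<55)),('blue',(b>120)&(r<80)&(g<120))]:
        c=cloud(p,m); c=c[(c[:,0]>350)&(c[:,0]<800)&(c[:,2]>-10)]
        if len(c)>20: print(nm,len(c),np.percentile(c,3,axis=0).round(),np.median(c,axis=0).round(),np.percentile(c,97,axis=0).round())
E
```

```text
scene
bl
 (0.84, 365, 380, 317, 32, 'LxW', 91, 36, 'yaw', 89)
 (0.71, 314, 382, -307, 32, 'LxW', 93, 36, 'yaw', 77)
 (0.66, 415, 467, 293, 32, 'LxW', 91, 36, 'yaw', -85)
 (0.65, 339, 478, -335, 32, 'LxW', 88, 36, 'yaw', -87)
off
 (0.8, 185, 555, 55, 66, 'LxW', 60, 28, 'yaw', -5)
 (0.56, 130, 555, 3, 66, 'LxW', 59, 16, 'yaw', -2)
bin_in 0.73 4267 [569. 235.   1.] [626. 322.   7.] [700. 402.  51.]
glue 0.87 1204 [ 609. -339.    6.] [ 643. -305.  102.] [ 661. -284.  172.]
push_bar 0.58 1360 [ 457. -165.   66.] [612.  10.  86.] [634. 181. 108.]
lever_pad 0.77 1650 [ 536. -141.   77.] [605.  62. 100.] [632. 160. 222.]
deck 0.8 5886 [ 452. -162.   25.] [566.   9.  37.] [633. 180. 111.]
orange 152 [ 361. -594.   27.] [ 544. -123.  116.] [784. 162. 219.]
red 284 [ 360. -632.   27.] [ 501. -574.   31.] [534.   2.  88.]
blue 2714 [571. 239.   1.] [625. 323.   5.] [697. 398.  51.]
side
bl
 (0.91, 471, 378, 320, 30, 'LxW', 91, 31, 'yaw', -89)
 (0.72, 2863, 538, 7, 33, 'LxW', 378, 189, 'yaw', 88)
 (0.59, 162, 477, -329, 30, 'LxW', 93, 33, 'yaw', -85)
 (0.56, 460, 465, 295, 31, 'LxW', 93, 32, 'yaw
[... 1548 characters left out ...]
File "h.py", line 10, in cloud
    n=cv2.undistortPoints(np.stack([u,v],1).astype(float)[:,None],K,np.array(p['D']))[:,0]
      ~~~~~~~~~~~~~~~~~~~^^^^^^^^^^^^^^^^^^^^^^^^^^^^^^^^^^^^^^^^^^^^^^^^^^^^^^^^^^^^
cv2.error: OpenCV(4.12.0) /io/opencv/modules/calib3d/src/undistort.dispatch.cpp:347: error: (-215:Assertion failed) CV_IS_MAT(_src) && CV_IS_MAT(_dst) && (_src->rows == 1 || _src->cols == 1) && (_dst->rows == 1 || _dst->cols == 1) && _src->cols + _src->rows - 1 == _dst->rows + _dst->cols - 1 && (CV_MAT_TYPE(_src->type) == CV_32FC2 || CV_MAT_TYPE(_src->type) == CV_64FC2) && (CV_MAT_TYPE(_dst->type) == CV_32FC2 || CV_MAT_TYPE(_dst->type) == CV_64FC2) in function 'cvUndistortPointsInternal'
```

```bash
python3 -m inch '[[0,0,0,-1.8,-2.75,-4.3,-1],[0,0,0,-1.8,-2.75,-4.3,-1],[0,0,-0.18,0,0,0,-1],[0,0,-0.18,0,0,0,-1],[0,0,-0.18,0,0,0,-1],[0,0,-0.18,0,0,0,-1],[0,0,-0.18,0,0,0,-1],[0,0,-0.18,0,0,0,-1],[0,0,-0.18,0,0,0,-1],[0,0,-0.18,0,0,0,-1],[0,0,-0.05,0,0,0,-1],[0,0,0,0,0,0,-1]]'
cat >> h.py <<'E'
def orange(p,zmin=60):
    img=p['img'].astype(int); r,g,b=img[...,0],img[...,1],img[...,2]
    c=cloud(p,(r>110)&(g>40)&(g<120)&(b<60)&(r>g+60))
    return c[(c[:,0]>450)&(c[:,0]<650)&(c[:,1]>90)&(c[:,1]<220)&(c[:,2]>zmin)]
E
python3 - <<'E'
from h import *
s=env.state(); print(s['t'],s['eef_pos'].round(1),s['tcp_rot'].round(3),s['joints'].round(2))
for n in ['scene','side','wrist']:
    p=env.read_camera(n)
    if n=='wrist': save(p,'wrist1')
    print(n,'off',*blocks(p,'offcut1',58,75),sep='\n ')
    c=orange(p,150)
    if len(c)>20: print('orange',len(c),np.percentile(c,3,axis=0).round(),np.median(c,axis=0).round(),np.percentile(c,97,axis=0).round())
E
```

```text
t: 4.2
eef_pos: [570.0, -36.0, 300.7]
tcp_rot: [-3.142, 0.0, 3.06]
ft_force: [-0.1, -0.0, 0.4]
opening: 1.0
grip_force: 0.0
4.2 [570.  -36.  300.7] [-3.142  0.     3.06 ] [-0.18  0.34  1.57  0.    1.23 -1.67]
scene
 off
 (0.91, 244, 535, -65, 66, 'LxW', 63, 32, 'yaw', -5)
 (0.78, 199, 554, -3, 66, 'LxW', 61, 29, 'yaw', 1)
orange 319 [531. 128. 190.] [547. 145. 208.] [560. 162. 223.]
side
 off
 (0.78, 167, 531, -64, 63, 'LxW', 59, 36, 'yaw', -6)
 (0.75, 206, 552, 57, 64, 'LxW', 61, 37, 'yaw', -3)
 (0.7, 165, 550, 0, 63, 'LxW', 59, 32, 'yaw', -5)
orange 98 [525. 133. 185.] [539. 165. 206.] [555. 169. 218.]
wrist
 off
 (0.95, 1105, 551, -7, 65, 'LxW', 59, 32, 'yaw', -4)
 (0.88, 1123, 533, -68, 65, 'LxW', 59, 32, 'yaw', -4)
 (0.71, 1099, 553, 53, 65, 'LxW', 58, 32, 'yaw', -4)
orange 1183 [525. 126. 192.] [539. 142. 216.] [557. 159. 221.]
```

View pics/wrist1.png

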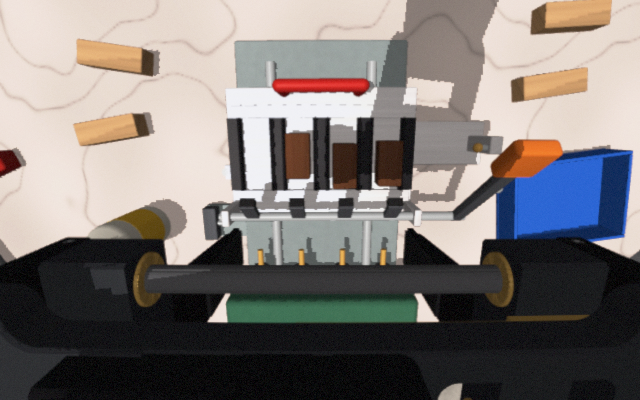

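The wrist view shows the carriage squarely: nest 1 empty (col 258), offcuts at (297,155), (344,165) and (390,163), and the red bar at (320,86). The orange pad is at (527,158).

```bash
python3 - <<'E'
from h import *
p=env.read_camera('wrist'); img=p['img'].astype(int)
m=np.zeros(img.shape[:2],bool); m[110:200,225:420]=1
# dark guides
dk=m&(img.max(2)<50)
n,lab,st,_=cv2.connectedComponentsWithStats(dk.astype(np.uint8))
for i in range(1,n):
    if st[i,4]<150: continue
    c=cloud(p,lab==i); c=c[(c[:,2]>38)&(c[:,2]<50)]
    if len(c)<100: continue
    (x,y),(a,b),th=cv2.minAreaRect(c[:,:2].astype(np.float32))
    if a<b:a,b,th=b,a,th+90
    print('guide',st[i].tolist(),round(x,1),round(y,1),round(a),round(b),round((th+90)%180-90,1),np.median(c[:,2]).round(1))
r,g,b=img[...,0],img[...,1],img[...,2]
red=(r>140)&(g<60)&(b<60); red[:70]=0; red[100:]=0; red[:,:250]=0; red[:,390:]=0
c=cloud(p,red); rc=cv2.minAreaRect(c[:,:2].astype(np.float32)); print('bar',rc,c[:,2].max())
wh=np.zeros_like(m); wh[85:195,222:420]=1
c=cloud(p,wh); c=c[(c[:,2]>28)&(c[:,2]<38)]; print('deck',cv2.minAreaRect(c[:,:2].astype(np.float32)),len(c))
E
```

```text
guide [237, 119, 9, 71, 301] 527.1 -147.6 96 6 -4.2 41.6
guide [270, 119, 7, 71, 240] 530.7 -103.7 96 5 -4.8 42.2
guide [281, 119, 6, 71, 214] 531.9 -88.4 96 4 -4.4 41.8
guide [314, 119, 7, 71, 278] 535.5 -44.7 96 8 -1.9 42.1
guide [324, 119, 5, 70, 287] 536.2 -29.8 95 6 -4.5 41.8
guide [353, 118, 20, 72, 1080] 540.4 22.8 97 21 -4.6 41.7
guide [398, 118, 17, 72, 867] 545.0 81.3 97 20 -3.7 41.0
bar ((451.4810485839844, -30.009891510009766), (111.54148864746094, 13.881096839904785), 85.2617416381836) 92.93364482837865
deck ((519.3421020507812, -37.054718017578125), (283.2533874511719, 147.55284118652344), 85.25379943847656) 11164
```

```bash
cat > plan.py <<'E'
# usage: plan.py x y z [x y z ...] : legs from the measured pose, same orientation, tool-frame cm; option tilt=, yaw= (deg of orientation change applied first)
import sys; from h import *
def plan(wps,Rm=None,p0=None):
    s=env.state(); p=np.array(s['eef_pos'] if p0 is None else p0,float); Rm=rot(s['tcp_rot']) if Rm is None else Rm
    for q in wps:
        d=np.array(q,float)-p; print(q,'rows',int(np.ceil(np.linalg.norm(d)/50)),'total cm',(Rm.T@d/10).round(2)); p=np.array(q,float)
if __name__=='__main__':
    a=list(map(float,sys.argv[1:])); s=env.state(); Rm=rot(s['tcp_rot'])
    plan([a[i:i+3] for i in range(0,len(a),3)])
E
python3 - <<'E'
from plan import *
plan([(547,52.5,190)])
Rt=rot(env.state()['tcp_rot'])@R.from_rotvec([-.2,0,0]).as_matrix(); print(Rt.round(3))
plan([(547,52.5,52),(547,45,240)],Rt,(547,52.5,190))
plan([(632,275,240),(632,275,42)],None,(547,45,240))
E
```

```text
(547, 52.5, 190) rows 3 total cm [ 3.01  8.63 11.07]
[[-0.997  0.079  0.016]
 [ 0.081  0.977  0.198]
 [-0.     0.199 -0.98 ]]
(547, 52.5, 52) rows 3 total cm [ 0.   -2.74 13.52]
(547, 45, 240) rows 4 total cm [ -0.06   3.   -18.57]
(632, 275, 240) rows 5 total cm [-6.61 23.61  0.  ]
(632, 275, 42) rows 4 total cm [ 0.   0.  19.8]
```

```bash
python3 -m inch '[[0,0,0,1,2.88,3.69,0],[0,0,0,1,2.88,3.69,0],[0,0,0,1,2.88,3.69,0],[-0.1,0,0,0,0,0,0],[-0.1,0,0,0,0,0,0],[0,0,0,0,-0.7,3.5,0],[0,0,0,0,-0.7,3.5,0],[0,0,0,0,-0.7,3.5,0],[0,0,0,0,-0.34,1.5,0],[0,0,0,0,-0.3,1.5,0],[0,0,0,0,0,0,0],[0,0,0,0,0,0,1],[0,0,0,0,0,0,1],[0,0,0,0,0,0,1],[0,0,0,0,0,0,1],[0,0,0,0,0,0,1],[0,0,0,0,0,0,1]]'
```

```text
t: 6.68
eef_pos: [547.5, 52.6, 53.0]
tcp_rot: [2.941, 0.002, 3.061]
ft_force: [-1.5, 0.7, 6.4]
opening: 0.35
grip_force: 29.5
```

```bash
python3 -m inch '[[0,0,0,0,0.5,-3,1],[0,0,0,0,0.8,-5,1],[0,0,0,0,0.8,-5,1],[0,0,0,0,0.9,-5.5,1],[0.1,0,0,0,0,0,1],[0.1,0,0,0,0,0,1],[0,0,0,-1.32,4.72,0,1],[0,0,0,-1.32,4.72,0,1],[0,0,0,-1.32,4.72,0,1],[0,0,0,-1.32,4.72,0,1],[0,0,0,-1.32,4.72,0,1],[0,0,0,0,0,5,1],[0,0,0,0,0,5,1],[0,0,0,0,0,5,1],[0,0,0,0,0,3,1],[0,0,0,0,0,1.5,1],[0,0,0,0,0,0,1]]'; python3 plan.py 632 275 42
```

```text
t: 8.8
eef_pos: [631.2, 275.0, 44.2]
tcp_rot: [-3.141, -0.001, 3.061]
ft_force: [0.1, 0.4, -0.5]
opening: 0.354
grip_force: 29.0
[632.0, 275.0, 42.0] rows 1 total cm [-0.08  0.    0.22]
```

```bash
python3 -m inch '[[0,0,0,0,0,0.8,1],[0,0,0,0,0,0,0],[0,0,0,0,0,0,0],[0,0,0,0,0,0,0],[0,0,0,0,0,-5,0],[0,0,0,0,0,-5,0],[0,0,0,0,0,-5,0],[0,0,0,0,0,-5,0]]'; python3 - <<'E'
from plan import *
plan([(545,-7.3,240),(545,-7.3,47)])
p=env.read_camera('scene'); print(blocks(p,'offcut1',5,75)); save(p,'s2')
E
```

```text
t: 9.8
eef_pos: [631.1, 275.1, 238.5]
tcp_rot: [3.141, 0.0, 3.061]
ft_force: [-0.1, -0.4, -0.0]
opening: 0.5
grip_force: 0.0
(545, -7.3, 240) rows 6 total cm [  6.3  -28.84  -0.16]
(545, -7.3, 47) rows 4 total cm [ 1.00e-02 -0.00e+00  1.93e+01]
[(0.95, 372, 630, 272, 36, 'LxW', 78, 32, 'yaw', -6), (0.81, 277, 536, -64, 66, 'LxW', 60, 33, 'yaw', -4), (0.67, 273, 555, -1, 65, 'LxW', 65, 30, 'yaw', 9)]
```

```bash
python3 -m inch '[[0,0,0,1.05,-4.81,0,0],[0,0,0,1.05,-4.81,0,0],[0,0,0,1.05,-4.81,0,0],[0,0,0,1.05,-4.81,0,0],[0,0,0,1.05,-4.81,0,0],[0,0,0,1.05,-4.79,0,0],[0,0,0,0,0,5,0],[0,0,0,0,0,5,0],[0,0,0,0,0,4.5,0],[0,0,0,0,0,3,0],[0,0,0,0,0,1.6,0],[0,0,0,0,0,0,0],[0,0,0,0,0,0,1],[0,0,0,0,0,0,1],[0,0,0,0,0,0,1],[0,0,0,0,0,0,1],[0,0,0,0,0,0,1]]' && python3 -m inch '[[0,0,0,0,0,-3,1],[0,0,0,0,0,-5,1],[0,0,0,0,0,-5,1],[0,0,0,0,0,-6,1],[0,0,0,0,0,0,1]]'; python3 plan.py 632 320 240 632 320 40
```

```text
t: 12.02
eef_pos: [545.6, -7.3, 46.3]
tcp_rot: [-3.142, 0.001, 3.061]
ft_force: [-0.7, -0.2, 5.6]
opening: 0.332
grip_force: 30.0
t: 12.65
eef_pos: [546.6, -7.4, 239.8]
tcp_rot: [-3.141, 0.008, 3.061]
ft_force: [0.4, 0.4, -1.4]
opening: 0.336
grip_force: 30.0
[632.0, 320.0, 240.0] rows 7 total cm [-5.870e+00  3.332e+01  2.000e-02]
[632.0, 320.0, 40.0] rows 4 total cm [1.6e-01 1.0e-02 2.0e+01]
```

```bash
python3 -m inch '[[0,0,0,-0.84,4.76,0,1],[0,0,0,-0.84,4.76,0,1],[0,0,0,-0.84,4.76,0,1],[0,0,0,-0.84,4.76,0,1],[0,0,0,-0.84,4.76,0,1],[0,0,0,-0.84,4.76,0,1],[0,0,0,-0.84,4.76,0,1],[0,0,0,0,0,5,1],[0,0,0,0,0,5,1],[0,0,0,0,0,5,1],[0,0,0,0,0,3.5,1],[0,0,0,0,0,1.5,1],[0,0,0,0,0,0,1],[0,0,0,0,0,0,0],[0,0,0,0,0,0,0],[0,0,0,0,0,0,0]]' && python3 -m inch '[[0,0,0,0,0,-5,0],[0,0,0,0,0,-5,0],[0,0,0,0,0,-5,0],[0,0,0,0,0,-5,0],[0,0,0,0,0,0,0]]'; python3 plan.py 534.5 -67 240 534.5 -67 46.5
```

```text
t: 14.65
eef_pos: [631.1, 320.2, 36.5]
tcp_rot: [3.141, 0.001, 3.061]
ft_force: [0.1, 0.1, -0.5]
opening: 0.492
grip_force: 0.0
t: 15.28
eef_pos: [631.9, 320.6, 240.6]
tcp_rot: [3.138, 0.007, 3.061]
ft_force: [-0.8, -0.1, -0.4]
opening: 0.498
grip_force: 0.0
[534.5, -67.0, 240.0] rows 8 total cm [  6.58 -39.42  -0.12]
[534.5, -67.0, 46.5] rows 4 total cm [ 0.14 -0.07 19.35]
```

```bash
python3 -m inch '[[0,0,0,0.82,-4.93,0,0],[0,0,0,0.82,-4.93,0,0],[0,0,0,0.82,-4.93,0,0],[0,0,0,0.82,-4.93,0,0],[0,0,0,0.82,-4.93,0,0],[0,0,0,0.82,-4.93,0,0],[0,0,0,0.82,-4.93,0,0],[0,0,0,0.82,-4.91,0,0],[0,0,0,0,0,5,0],[0,0,0,0,0,5,0],[0,0,0,0,0,4.5,0],[0,0,0,0,0,3,0],[0,0,0,0,0,1.9,0],[0,0,0,0,0,0,0],[0,0,0,0,0,0,1],[0,0,0,0,0,0,1],[0,0,0,0,0,0,1],[0,0,0,0,0,0,1],[0,0,0,0,0,0,1]]' && python3 -m inch '[[0,0,0,0,0,-3,1],[0,0,0,0,0,-5,1],[0,0,0,0,0,-5,1],[0,0,0,0,0,-6,1],[0,0,0,0,0,0,1]]'; python3 plan.py 632 362 240 632 362 40
```

```text
t: 17.65
eef_pos: [535.4, -68.1, 43.4]
tcp_rot: [-3.14, 0.006, 3.061]
ft_force: [0.4, -1.2, 25.2]
opening: 0.334
grip_force: 41.4
t: 18.27
eef_pos: [534.7, -67.7, 235.0]
tcp_rot: [-3.14, 0.007, 3.061]
ft_force: [-0.2, -0.0, -2.0]
opening: 0.335
grip_force: 30.0
[632.0, 362.0, 240.0] rows 9 total cm [-6.24 43.62 -0.51]
[632.0, 362.0, 40.0] rows 4 total cm [ 0.14  0.02 20.  ]
```

```bash
python3 -m inch '[[0,0,0,-0.69,4.85,0,1],[0,0,0,-0.69,4.85,0,1],[0,0,0,-0.69,4.85,0,1],[0,0,0,-0.69,4.85,0,1],[0,0,0,-0.69,4.85,0,1],[0,0,0,-0.69,4.85,0,1],[0,0,0,-0.69,4.85,0,1],[0,0,0,-0.69,4.85,0,1],[0,0,0,-0.69,4.85,0,1],[0,0,0,0,0,5,1],[0,0,0,0,0,5,1],[0,0,0,0,0,4,1],[0,0,0,0,0,3,1],[0,0,0,0,0,2.2,1],[0,0,0,0,0,0,1],[0,0,0,0,0,0,0.15],[0,0,0,0,0,0,0.15],[0,0,0,0,0,0,0.15]]' && python3 -m inch '[[0,0,0,0,0,-5,0.15],[0,0,0,0,0,-5,0],[0,0,0,0,0,-5,0],[0,0,0,0,0,-5,-0.3],[0,0,0,0,0,0,-0.3]]'
python3 - <<'E'
from h import *
for n in ['scene','side']:
    p=env.read_camera(n); save(p,n+'3')
    print('off',*blocks(p,'offcut1',5,75),sep='\n ')
    print('bl',*blocks(p,'blank1',24,40),sep='\n ')
E
```

```text
t: 20.52
eef_pos: [631.0, 362.7, 40.6]
tcp_rot: [3.141, 0.001, 3.061]
ft_force: [1.4, 0.2, -0.3]
opening: 0.426
grip_force: 0.0
t: 21.15
eef_pos: [631.8, 363.1, 244.9]
tcp_rot: [3.138, 0.007, 3.061]
ft_force: [0.5, 0.2, -1.3]
opening: 0.629
grip_force: 0.0
off
 (0.96, 328, 639, 271, 36, 'LxW', 60, 30, 'yaw', -4)
 (0.78, 370, 640, 321, 36, 'LxW', 61, 32, 'yaw', -5)
 (0.68, 6023, 526, 8, 35, 'LxW', 369, 219, 'yaw', 85)
 (0.59, 529, 468, 293, 30, 'LxW', 91, 34, 'yaw', -86)
 (0.56, 420, 635, 363, 36, 'LxW', 64, 34, 'yaw', -3)
bl
 (0.9, 293, 373, -270, 32, 'LxW', 88, 35, 'yaw', 78)
 (0.82, 400, 467, 293, 32, 'LxW', 91, 36, 'yaw', -86)
 (0.72, 358, 477, -337, 32, 'LxW', 91, 37, 'yaw', -85)
 (0.59, 173, 380, 294, 31, 'LxW', 43, 36, 'yaw', 88)
off
 (0.93, 444, 648, 270, 34, 'LxW', 92, 44, 'yaw', -18)
 (0.82, 416, 636, 318, 35, 'LxW', 78, 52, 'yaw', -16)
 (0.56, 368, 646, 361, 35, 'LxW', 89, 43, 'yaw', -13)
bl
 (0.94, 460, 466, 295, 31, 'LxW', 93, 34, 'yaw', -85)
 (0.75, 477, 379, 321, 30, 'LxW', 91, 32, 'yaw', -89)
 (0.66, 169, 477, -332, 29, 'LxW', 99, 32, 'yaw', -87)
 (0.62, 184, 372, -265, 29, 'LxW', 91, 33, 'yaw', 75)
```

View pics/scene3.png

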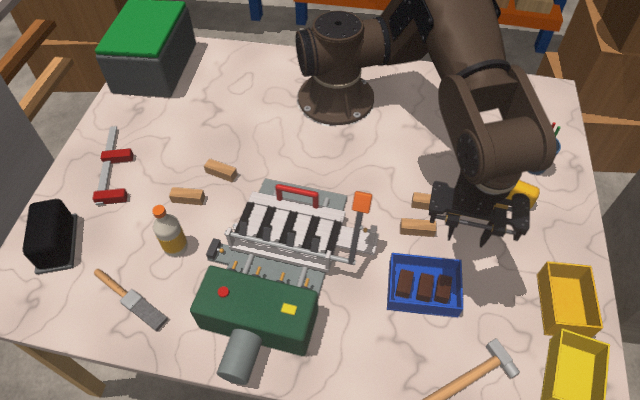

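The scene picture shows the three offcuts in the bin at (425,288) and empty nests. One right-hand blank has been knocked to (220,170).

```bash
python3 plan.py 466.5 294 200
```

```text
[466.5, 294.0, 200.0] rows 4 total cm [15.77 -8.13  3.84]
```

```bash
python3 -m inch '[[0,0,0,3.94,-2.03,0.96,-0.3],[0,0,0,3.94,-2.03,0.96,-0.3],[0,0,0,3.94,-2.03,0.96,-0.3],[0,0,0,3.94,-2.03,0.96,-0.3],[0,0,0.176,0,0,0,-0.3],[0,0,0.176,0,0,0,-0.3],[0,0,0.176,0,0,0,-0.3],[0,0,0.176,0,0,0,-0.3],[0,0,0.176,0,0,0,-0.3],[0,0,0.176,0,0,0,-0.3],[0,0,0.176,0,0,0,-0.3],[0,0,0.176,0,0,0,-0.3],[0,0,0,0,0,0,-0.3]]'
python3 - <<'E'
from plan import *
print(env.state()['joints'].round(2))
p=env.read_camera('wrist'); save(p,'w4'); print(*blocks(p,'blank1',22,42),sep='\n')
plan([(466.5,294,14)])
E
```

```text
t: 23.08
eef_pos: [466.9, 294.2, 200.5]
tcp_rot: [-3.141, 0.0, 1.654]
ft_force: [-0.5, -0.8, 0.2]
opening: 0.649
grip_force: 0.0
[ 0.44  0.4   1.76 -0.    0.98  0.36]
(0.79, 2170, 465, 292, 31, 'LxW', 90, 32, 'yaw', -85)
(0.63, 2379, 378, 316, 31, 'LxW', 90, 33, 'yaw', 89)
(466.5, 294, 14) rows 4 total cm [-0.02 -0.03 18.67]
```

```bash
python3 -m inch '[[0,0,0,-0.17,-0.15,5,-0.3],[0,0,0,0,0,5,-0.3],[0,0,0,0,0,4.5,-0.3],[0,0,0,0,0,2.7,-0.3],[0,0,0,0,0,1.4,-0.3],[0,0,0,0,0,0,-0.3],[0,0,0,0,0,0,1],[0,0,0,0,0,0,1],[0,0,0,0,0,0,1],[0,0,0,0,0,0,1],[0,0,0,0,0,0,1],[0,0,0,0,0,0,1]]' && python3 -m inch '[[0,0,0,0,0,-4,1],[0,0,0,0,0,-5,1],[0,0,0,0,0,-5,1],[0,0,0,0,0,-5,1],[0,0,0,0,0,-5,1],[0,0,-0.176,0,0,0,1],[0,0,-0.176,0,0,0,1],[0,0,-0.176,0,0,0,1],[0,0,-0.176,0,0,0,1],[0,0,-0.176,0,0,0,1],[0,0,-0.176,0,0,0,1],[0,0,-0.176,0,0,0,1],[0,0,-0.176,0,0,0,1],[0,0,0,0,0,0,1]]'
python3 - <<'E'
from plan import *
plan([(541,52,260)])
Rt=R.from_euler('xyz',[np.pi,0,3.06]).as_matrix()@R.from_rotvec([-.2,0,0]).as_matrix()
plan([(541,52,56)],Rt,(541,52,260))
E
```

```text
t: 24.68
eef_pos: [465.9, 292.6, 15.5]
tcp_rot: [3.141, -0.0, 1.653]
ft_force: [-1.3, -0.8, 5.7]
opening: 0.333
grip_force: 30.0
t: 26.42
eef_pos: [465.5, 292.4, 254.9]
tcp_rot: [-3.141, -0.0, 3.06]
ft_force: [-0.1, -0.2, -0.9]
opening: 0.332
grip_force: 30.0
(541, 52, 260) rows 6 total cm [ -9.49 -23.34  -0.5 ]
(541, 52, 56) rows 5 total cm [ 0.   -4.05 19.99]
```

```bash
python3 -m inch '[[0,0,0,-1.91,-4.71,0,1],[0,0,0,-1.91,-4.71,0,1],[0,0,0,-1.91,-4.71,0,1],[0,0,0,-1.91,-4.71,0,1],[0,0,0,-1.91,-4.71,0,1],[-0.1,0,0,0,0,0,1],[-0.1,0,0,0,0,0,1],[0,0,0,0,-1,5,1],[0,0,0,0,-1,5,1],[0,0,0,0,-0.8,4,1],[0,0,0,0,-0.5,2.5,1],[0,0,0,0,-0.3,1.4,1],[0,0,0,0,0,0,1],[0,0,0,0,0,0,1]]';python3 plan.py 541.5 50 53.5
```

```text
t: 28.18
eef_pos: [542.4, 50.3, 73.4]
tcp_rot: [2.942, 0.001, 3.06]
ft_force: [0.5, 1.1, -0.1]
opening: 0.33
grip_force: 30.0
[541.5, 50.0, 53.5] rows 1 total cm [ 0.09 -0.43  1.94]
```

```bash
python3 -m inch '[[0,0,0,0.05,-0.23,1,1],[0,0,0,0.04,-0.2,0.9,1],[0,0,0,0,0,0,1],[0,0,0,0,0,0,1]]' && python3 -m inch '[[0,0,0,0,0,0,0],[0,0,0,0,0,0,0],[0,0,0,0,0,0,0],[0,0,0,0,0,-3,0],[0,0,0,0,0,-4,0],[0,0,0,0,0.8,-5,0],[0,0,0,0,0.8,-5,0],[0.1,0,0,0,0,0,0],[0.1,0,0,0,0,0,0],[0,0,0,0,0,0,0]]'
python3 - <<'E'
from h import *
p=env.read_camera('wrist'); save(p,'w5'); print(*blocks(p,'blank1',22,80),sep='\n')
print(env.state()['eef_pos'])
p=env.read_camera('scene'); print(*blocks(p,'blank1',22,80),sep='\n')
E
```

```text
t: 28.68
eef_pos: [540.9, 50.0, 52.7]
tcp_rot: [2.942, -0.0, 3.061]
ft_force: [0.1, -0.1, -0.7]
opening: 0.335
grip_force: 30.0
t: 29.92
eef_pos: [539.4, 33.0, 223.0]
tcp_rot: [3.141, 0.0, 3.063]
ft_force: [-0.2, -0.3, 0.3]
opening: 0.503
grip_force: 0.0
(0.85, 1494, 475, -330, 31, 'LxW', 78, 32, 'yaw', -86)
(0.81, 2335, 541, 52, 65, 'LxW', 91, 32, 'yaw', -5)
(0.61, 2671, 378, 315, 31, 'LxW', 90, 33, 'yaw', 90)
(0.57, 2444, 371, -272, 31, 'LxW', 92, 33, 'yaw', 76)
[539.34401738  32.23889884 222.62035743]
(0.94, 384, 380, 317, 32, 'LxW', 90, 37, 'yaw', 90)
(0.82, 373, 476, -336, 32, 'LxW', 89, 38, 'yaw', -87)
(0.61, 334, 373, -273, 32, 'LxW', 95, 35, 'yaw', 78)
(0.56, 390, 544, 53, 66, 'LxW', 92, 33, 'yaw', -3)
```

View pics/w5.png

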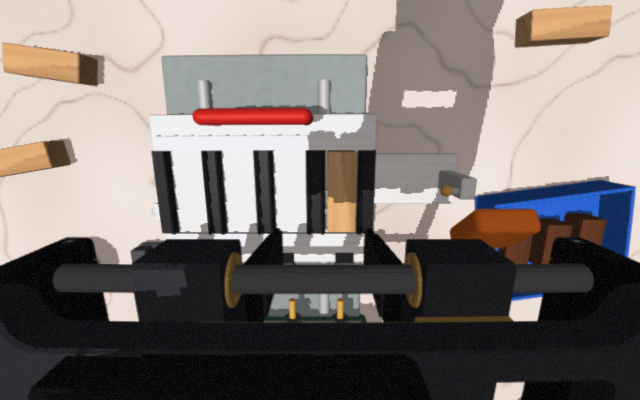

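Blank lies flat in nest 4 at (342,190). Next is the blank at (565,25).

```bash
python3 -m inch '[[0,0,0,2.61,3.85,-2,-0.3],[0,0,0,2.61,3.85,0,-0.3],[0,0,0,2.61,3.85,0,-0.3],[0,0,0,2.61,3.85,0,-0.3],[0,0,0,2.61,3.85,0,-0.3],[0,0,0,2.61,3.85,2,-0.3],[0,0,0,2.61,3.85,2.3,-0.3],[0,0,0.186,0,0,0,-0.3],[0,0,0.186,0,0,0,-0.3],[0,0,0.186,0,0,0,-0.3],[0,0,0.186,0,0,0,-0.3],[0,0,0.186,0,0,0,-0.3],[0,0,0.186,0,0,0,-0.3],[0,0,0.186,0,0,0,-0.3],[0,0,0.186,0,0,0,-0.3],[0,0,0,0,0,0,-0.3]]'
python3 - <<'E'
from plan import *
print(env.state()['joints'].round(2))
p=env.read_camera('wrist'); b=blocks(p,'blank1',22,42); print(*b,sep='\n')
b=min(b,key=lambda k:abs(k[2]-378)+abs(k[3]-316))
plan([(b[2],b[3],15)])
E
```

```text
t: 32.12
eef_pos: [379.4, 314.9, 199.7]
tcp_rot: [-3.141, -0.0, 1.573]
ft_force: [0.7, -0.9, 0.4]
opening: 0.649
grip_force: 0.0
[0.56 0.32 1.89 0.   0.93 0.56]
(0.72, 2228, 378, 316, 31, 'LxW', 89, 32, 'yaw', -90)
(378, 316, 15) rows 4 total cm [ 0.09 -0.12 18.47]
```

```bash
python3 -m inch '[[0,0,0,0.1,-0.12,5,-0.3],[0,0,0,0,0,5,-0.3],[0,0,0,0,0,4.5,-0.3],[0,0,0,0,0,2.6,-0.3],[0,0,0,0,0,1.4,-0.3],[0,0,0,0,0,0,-0.3],[0,0,0,0,0,0,1],[0,0,0,0,0,0,1],[0,0,0,0,0,0,1],[0,0,0,0,0,0,1],[0,0,0,0,0,0,1],[0,0,0,0,0,0,1]]' && python3 -m inch '[[0,0,0,0,0,-4,1],[0,0,0,0,0,-5,1],[0,0,0,0,0,-5,1],[0,0,0,0,0,-5,1],[0,0,0,0,0,-5,1],[0,0,-0.186,0,0,0,1],[0,0,-0.186,0,0,0,1],[0,0,-0.186,0,0,0,1],[0,0,-0.186,0,0,0,1],[0,0,-0.186,0,0,0,1],[0,0,-0.186,0,0,0,1],[0,0,-0.186,0,0,0,1],[0,0,-0.186,0,0,0,1],[0,0,0,0,0,0,1]]'
python3 plan.py 537 -7.2 255 537 -7.2 51
```

```text
t: 33.72
eef_pos: [378.1, 316.4, 15.2]
tcp_rot: [3.141, -0.0, 1.573]
ft_force: [-1.7, 0.4, 6.7]
opening: 0.335
grip_force: 30.0
t: 35.48
eef_pos: [377.8, 316.2, 254.7]
tcp_rot: [-3.141, -0.0, 3.06]
ft_force: [0.0, 0.1, 0.2]
opening: 0.336
grip_force: 30.0
[537.0, -7.2, 255.0] rows 8 total cm [-1.852e+01 -3.093e+01 -3.000e-02]
[537.0, -7.2, 51.0] rows 5 total cm [-0.00e+00  1.00e-02  2.04e+01]
```

```bash
python3 -m inch '[[0,0,0,-2.32,-3.87,0,1],[0,0,0,-2.32,-3.87,0,1],[0,0,0,-2.32,-3.87,0,1],[0,0,0,-2.32,-3.87,0,1],[0,0,0,-2.32,-3.87,0,1],[0,0,0,-2.32,-3.87,0,1],[0,0,0,-2.31,-3.86,0,1],[0,0,0,-2.31,-3.86,0,1],[0,0,0,0,0,5,1],[0,0,0,0,0,5,1],[0,0,0,0,0,4,1],[0,0,0,0,0,3,1],[0,0,0,0,0,0,1],[0,0,0,0,0,0,1]]'
python3 - <<'E'
from plan import *
plan([(537,-7.2,51)])
p=env.read_camera('wrist');print(*blocks(p,'blank1',50,150,.15),sep='\n')
E
```

```text
t: 37.22
eef_pos: [538.3, -7.1, 85.8]
tcp_rot: [-3.142, 0.001, 3.059]
ft_force: [-0.1, -0.2, -0.5]
opening: 0.331
grip_force: 30.0
(537, -7.2, 51) rows 1 total cm [ 0.13 -0.02  3.48]
(0.94, 7445, 535, -7, 101, 'LxW', 85, 33, 'yaw', -5)
(0.9, 4168, 522, 53, 65, 'LxW', 54, 32, 'yaw', -4)
```

```bash
python3 -m inch '[[0,0,0,0.1,0,1.8,1],[0,0,0,0,0,1.6,1],[0,0,0,0,0,0,1],[0,0,0,0,0,0,0],[0,0,0,0,0,0,0],[0,0,0,0,0,0,0],[0,0,0,0,0,-3,0],[0,0,0,0,0,-5,0],[0,0,0,0,0,-5,0],[0,0,0,0,0,-5,0],[0,0,0,0,0,0,0]]'
python3 - <<'E'
from plan import *
p=env.read_camera('wrist');print(*blocks(p,'blank1',22,80),sep='\n')
E
```

```text
t: 38.7
eef_pos: [537.9, -7.1, 234.5]
tcp_rot: [-3.141, 0.007, 3.061]
ft_force: [0.5, 0.9, -0.0]
opening: 0.499
grip_force: 0.0
(0.95, 2241, 538, -9, 65, 'LxW', 96, 34, 'yaw', -5)
(0.87, 2541, 545, 55, 65, 'LxW', 102, 38, 'yaw', -5)
(0.75, 1873, 476, -337, 31, 'LxW', 91, 32, 'yaw', -86)
(0.73, 2365, 371, -273, 31, 'LxW', 92, 33, 'yaw', 76)
```

```bash
python3 -m inch '[[0,0,0,0.5,-4.76,0,-0.3],[0,0,0,0.5,-4.76,0,-0.3],[0,0,0,0.5,-4.76,0,-0.3],[0,0,0,0.5,-4.76,0,-0.3],[0,0,0,0.5,-4.76,0,-0.3],[0,0,0,0.5,-4.76,1.5,-0.3],[0,0,0,0.5,-4.74,1.9,-0.3],[0,0,0.178,0,0,0,-0.3],[0,0,0.178,0,0,0,-0.3],[0,0,0.178,0,0,0,-0.3],[0,0,0.178,0,0,0,-0.3],[0,0,0.178,0,0,0,-0.3],[0,0,0.178,0,0,0,-0.3],[0,0,0.178,0,0,0,-0.3],[0,0,0.178,0,0,0,-0.3],[0,0,0,0,0,0,-0.3]]'
python3 - <<'E'
from plan import *
print(env.state()['joints'].round(2))
p=env.read_camera('wrist'); b=blocks(p,'blank1',22,42); print(*b,sep='\n')
b=min(b,key=lambda k:abs(k[2]-476)+abs(k[3]+336))
plan([(b[2],b[3],15)])
E
```

```text
t: 40.8
eef_pos: [474.5, -335.7, 195.2]
tcp_rot: [-3.14, -0.002, 1.638]
ft_force: [0.5, -0.9, -0.1]
opening: 0.652
grip_force: 0.0
[-0.73  0.45  1.69  0.    1.   -0.8 ]
(0.74, 2723, 371, -273, 31, 'LxW', 90, 33, 'yaw', 76)
(0.68, 2267, 475, -337, 31, 'LxW', 89, 32, 'yaw', -85)
(0.57, 5409, 531, -163, 36, 'LxW', 182, 43, 'yaw', 4)
(475, -337, 15) rows 4 total cm [-0.14  0.04 18.08]
```

```bash
python3 -m inch '[[0,0,0.02,-0.14,0.05,5,-0.3],[0,0,-0.02,0,0,5,-0.3],[0,0,0,0,0,4.2,-0.3],[0,0,0,0,0,2.5,-0.3],[0,0,0,0,0,1.4,-0.3],[0,0,0,0,0,0,-0.3],[0,0,0,0,0,0,1],[0,0,0,0,0,0,1],[0,0,0,0,0,0,1],[0,0,0,0,0,0,1],[0,0,0,0,0,0,1],[0,0,0,0,0,0,1]]' && python3 -m inch '[[0,0,0,0,0,-4,1],[0,0,0,0,0,-5,1],[0,0,0,0,0,-5,1],[0,0,0,0,0,-4,1],[0,0,-0.178,0,0,0,1],[0,0,-0.178,0,0,0,1],[0,0,-0.178,0,0,0,1],[0,0,-0.178,0,0,0,1],[0,0,-0.178,0,0,0,1],[0,0,-0.178,0,0,0,1],[0,0,-0.178,0,0,0,1],[0,0,-0.178,0,0,0,1],[0,0,0,0,0,0,1]]'
python3 plan.py 532 -67 200 532 -67 52
```

```text
t: 42.4
eef_pos: [475.8, -337.5, 16.3]
tcp_rot: [3.141, 0.0, 1.637]
ft_force: [-0.1, 1.5, 5.8]
opening: 0.335
grip_force: 30.0
t: 44.02
eef_pos: [475.5, -337.3, 195.6]
tcp_rot: [3.141, -0.0, 3.06]
ft_force: [-0.0, -0.8, -0.7]
opening: 0.334
grip_force: 30.0
[532.0, -67.0, 200.0] rows 6 total cm [-3.42 27.41 -0.43]
[532.0, -67.0, 52.0] rows 3 total cm [-0.  -0.  14.8]
```

```bash
python3 -m inch '[[0,0,0,-0.57,4.57,0,1],[0,0,0,-0.57,4.57,0,1],[0,0,0,-0.57,4.57,0,1],[0,0,0,-0.57,4.57,0,1],[0,0,0,-0.57,4.57,0,1],[0,0,0,-0.57,4.56,0,1],[0,0,0,0,0,5,1],[0,0,0,0,0,4,1],[0,0,0,0,0,2,1],[0,0,0,0,0,0,1],[0,0,0,0,0,0,1]]'
python3 - <<'E'
from plan import *
plan([(532,-67,52)])
p=env.read_camera('wrist');print(*blocks(p,'blank1',50,150,.15),sep='\n')
E
```

```text
t: 45.4
eef_pos: [532.2, -67.1, 86.6]
tcp_rot: [-3.141, 0.001, 3.059]
ft_force: [-0.7, 0.4, -0.4]
opening: 0.336
grip_force: 30.0
(532, -67, 52) rows 1 total cm [0.03 0.01 3.46]
(0.88, 5681, 529, 53, 65, 'LxW', 68, 34, 'yaw', -4)
(0.59, 4126, 517, -6, 65, 'LxW', 53, 33, 'yaw', -5)
(0.15, 6628, 515, 8, 90, 'LxW', 229, 128, 'yaw', 64)
```

```bash
python3 -m inch '[[0,0,0,0,0,1.8,1],[0,0,0,0,0,1.65,1],[0,0,0,0,0,0,1],[0,0,0,0,0,0,0],[0,0,0,0,0,0,0],[0,0,0,0,0,0,0],[0,0,0,0,0,-3,0],[0,0,0,0,0,-5,0],[0,0,0,0,0,-5,0],[0,0,0,0,0,-4,0],[0,0,0,0,0,0,0]]'
python3 - <<'E'
from plan import *
p=env.read_camera('wrist');save(p,'w6');print(*blocks(p,'blank1',22,80),sep='\n')
plan([(371,-273,200)])
E
```

```text
t: 46.88
eef_pos: [532.7, -67.2, 224.3]
tcp_rot: [-3.141, 0.006, 3.061]
ft_force: [0.9, -0.8, -1.0]
opening: 0.498
grip_force: 0.0
(0.89, 2570, 540, -9, 65, 'LxW', 100, 35, 'yaw', -7)
(0.81, 2544, 372, -273, 31, 'LxW', 91, 32, 'yaw', 77)
(0.73, 348, 644, 320, 36, 'LxW', 37, 21, 'yaw', 66)
(0.68, 2524, 536, -69, 65, 'LxW', 101, 36, 'yaw', -4)
(0.64, 2975, 540, 57, 64, 'LxW', 90, 43, 'yaw', -5)
(371, -273, 200) rows 6 total cm [ 14.33 -21.84   2.11]
```

```bash
python3 -m inch '[[0,0,0,2.39,-3.64,0,-0.3],[0,0,0,2.39,-3.64,0,-0.3],[0,0,0,2.39,-3.64,0,-0.3],[0,0,0,2.39,-3.64,0,-0.3],[0,0,0,2.39,-3.64,0,-0.3],[0,0,0,2.38,-3.64,2.1,-0.3],[0,0,0.173,0,0,0,-0.3],[0,0,0.173,0,0,0,-0.3],[0,0,0.173,0,0,0,-0.3],[0,0,0.173,0,0,0,-0.3],[0,0,0.173,0,0,0,-0.3],[0,0,0.173,0,0,0,-0.3],[0,0,0.173,0,0,0,-0.3],[0,0,0.173,0,0,0,-0.3],[0,0,0.173,0,0,0,-0.3],[0,0,0.173,0,0,0,-0.3],[0,0,0,0,0,0,-0.3]]'
python3 - <<'E'
from plan import *
print(env.state()['joints'].round(2))
p=env.read_camera('wrist'); b=blocks(p,'blank1',22,42); print(*b,sep='\n')
b=min(b,key=lambda k:abs(k[2]-371)+abs(k[3]+273))
plan([(b[2],b[3],15)])
E
```

```text
t: 49.1
eef_pos: [371.0, -272.7, 199.1]
tcp_rot: [-3.14, -0.001, 1.332]
ft_force: [0.2, 0.1, 0.4]
opening: 0.649
grip_force: 0.0
[-0.78  0.28  1.96  0.    0.9  -0.54]
(0.75, 2261, 371, -273, 31, 'LxW', 90, 32, 'yaw', 77)
(371, -273, 15) rows 4 total cm [-3.000e-02  1.000e-02  1.846e+01]
```

```bash
python3 -m inch '[[0,0,0,0,0,5,-0.3],[0,0,0,0,0,5,-0.3],[0,0,0,0,0,4.4,-0.3],[0,0,0,0,0,2.6,-0.3],[0,0,0,0,0,1.4,-0.3],[0,0,0,0,0,0,-0.3],[0,0,0,0,0,0,1],[0,0,0,0,0,0,1],[0,0,0,0,0,0,1],[0,0,0,0,0,0,1],[0,0,0,0,0,0,1],[0,0,0,0,0,0,1]]' && python3 -m inch '[[0,0,0,0,0,-4,1],[0,0,0,0,0,-5,1],[0,0,0,0,0,-5,1],[0,0,0,0,0,-4,1],[0,0,-0.173,0,0,0,1],[0,0,-0.173,0,0,0,1],[0,0,-0.173,0,0,0,1],[0,0,-0.173,0,0,0,1],[0,0,-0.173,0,0,0,1],[0,0,-0.173,0,0,0,1],[0,0,-0.173,0,0,0,1],[0,0,-0.173,0,0,0,1],[0,0,-0.173,0,0,0,1],[0,0,-0.173,0,0,0,1],[0,0,0,0,0,0,1]]'
python3 plan.py 527 -127 200 527 -127 52
```

```text
t: 50.7
eef_pos: [371.5, -273.2, 16.7]
tcp_rot: [3.141, 0.0, 1.331]
ft_force: [0.0, 0.4, 7.5]
opening: 0.333
grip_force: 30.0
t: 52.58
eef_pos: [371.2, -273.0, 196.3]
tcp_rot: [3.141, -0.0, 3.06]
ft_force: [-0.3, 0.5, -0.6]
opening: 0.332
grip_force: 30.0
[527.0, -127.0, 200.0] rows 5 total cm [-14.33  15.82  -0.37]
[527.0, -127.0, 52.0] rows 3 total cm [-0.  -0.  14.8]
```

```bash
python3 -m inch '[[0,0,0,-2.87,3.17,0,1],[0,0,0,-2.87,3.17,0,1],[0,0,0,-2.87,3.16,0,1],[0,0,0,-2.86,3.16,0,1],[0,0,0,-2.86,3.16,0,1],[0,0,0,0,0,5,1],[0,0,0,0,0,4,1],[0,0,0,0,0,2,1],[0,0,0,0,0,0,1],[0,0,0,0,0,0,1]]'
python3 plan.py 527 -127 52.5
```

```text
t: 53.82
eef_pos: [527.4, -127.2, 87.1]
tcp_rot: [-3.141, 0.001, 3.059]
ft_force: [-0.2, -0.1, -1.0]
opening: 0.334
grip_force: 30.0
[527.0, -127.0, 52.5] rows 1 total cm [0.04 0.01 3.46]
```

```bash
python3 -m inch '[[0,0,0,0,0,1.8,1],[0,0,0,0,0,1.65,1],[0,0,0,0,0,0,1],[0,0,0,0,0,0,0],[0,0,0,0,0,0,0],[0,0,0,0,0,0,0],[0,0,0,0,0,-3,0],[0,0,0,0,0,-5,0],[0,0,0,0,0,-5,0],[0,0,0,0,0,-5,0],[0,0,0,0,5,-5,1],[0,0,0,0,4,-3,1],[0,0,0,0,0,0,1]]'
python3 - <<'E'
from plan import *
p=env.read_camera('wrist');save(p,'w7');print(*blocks(p,'blank1',22,80),sep='\n')
for n in ['wrist','scene']:
    if n!='wrist': p=env.read_camera(n)
    c=orange(p,150); print(len(c),np.percentile(c,3,axis=0).round(),np.median(c,axis=0).round(),np.percentile(c,97,axis=0).round())
    m=c[:,2].max()
    # upper face plane
    A=np.linalg.svd(c-c.mean(0))[2][2]; print(A.round(2))
E
```

```text
t: 55.45
eef_pos: [534.2, -41.2, 308.4]
tcp_rot: [-3.141, 0.004, 3.064]
ft_force: [-0.2, -0.4, -0.8]
opening: 0.24
grip_force: 0.0
(0.82, 1740, 539, 52, 65, 'LxW', 89, 32, 'yaw', -4)
(0.8, 1614, 540, -7, 65, 'LxW', 99, 36, 'yaw', -4)
(0.57, 1555, 530, -69, 65, 'LxW', 89, 35, 'yaw', -4)
1375 [527. 123. 191.] [539. 138. 216.] [559. 158. 221.]
[ 0.67 -0.11  0.73]
331 [533. 127. 190.] [550. 144. 209.] [563. 162. 223.]
[ 0.78 -0.05  0.62]
```

View pics/w7.png

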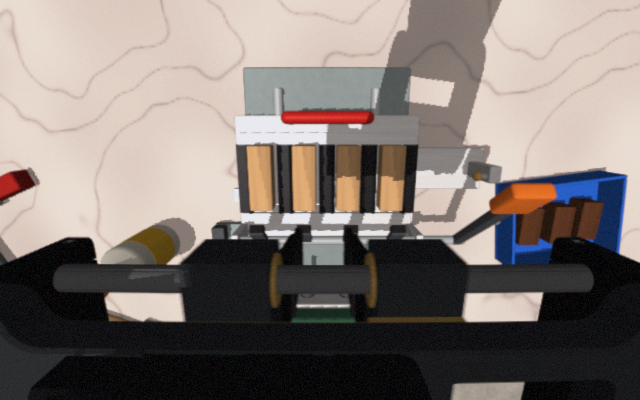

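All four blanks sit in their nests (cols 260 to 393, rows 145–212), and the lever pad at (523,197) is free. Next is the lever.

```bash
python3 plan.py 583.5 139.6 300 583.5 139.6 228
```

```text
[583.5, 139.6, 300.0] rows 4 total cm [-3.52 18.65  0.51]
[583.5, 139.6, 228.0] rows 2 total cm [-0.01  0.    7.2 ]
```

```bash
python3 -m inch '[[0,0,0,-0.88,4.66,0.13,1],[0,0,0,-0.88,4.66,0.13,1],[0,0,0,-0.88,4.66,0.13,1],[0,0,0,-0.88,4.66,0.13,1],[0,0,0,0,0,3.6,1],[0,0,0,0,0,3.6,1],[0,0,0,0,0,0,1],[0,0,0,1.2,0,1.1,1],[0,0,0,1.2,0,1.1,1],[0,0,0,0.8,0,0.7,1],[0,0,0,0,0,0,1]]'
python3 - <<'E'
from h import *
p=env.read_camera('side');save(p,'s8')
cv2.imwrite('pics/s8c.png',cv2.resize(p['img'][120:300,180:420,::-1],None,fx=3,fy=3))
E
```

```text
t: 56.98
eef_pos: [552.2, 142.1, 200.4]
tcp_rot: [-3.141, 0.001, 3.06]
ft_force: [0.7, -1.0, 1.4]
opening: 0.006
grip_force: 0.7
```

View pics/s8c.png

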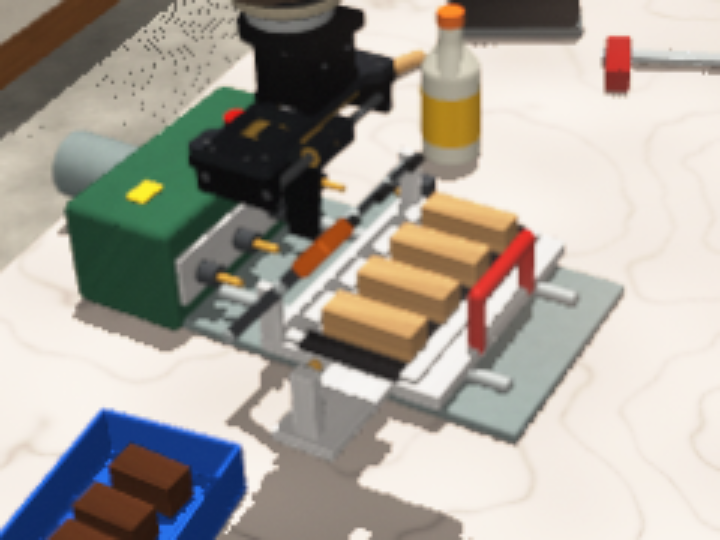

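The finger stands just behind the orange pad (crop 320,250), in the right place to press.

```bash
python3 -m inch '[[0,0,0,0.65,0,0.45,1],[0,0,0,0.65,0,0.45,1],[0,0,0,1.03,0,1.1,1],[0,0,0,1.02,0,1.1,1],[0,0,0,0.8,0,1.28,1],[0,0,0,0.77,0,1.27,1],[0,0,0,0.52,0,1.4,1],[0,0,0,0.52,0,1.4,1],[0,0,0,0.15,0,0.75,1],[0,0,0,0.15,0,0.75,1],[0,0,0,0,0,0,1]]'
python3 - <<'E'
from h import *
p=env.read_camera('side')
cv2.imwrite('pics/s9c.png',cv2.resize(p['img'][120:300,180:420,::-1],None,fx=3,fy=3))
c=orange(p,60); print(len(c),np.percentile(c,3,axis=0).round(),np.percentile(c,97,axis=0).round())
E
```

```text
t: 58.4
eef_pos: [488.6, 147.6, 99.6]
tcp_rot: [-3.141, -0.002, 3.061]
ft_force: [-0.9, 0.2, 0.3]
opening: 0.007
grip_force: 0.0
208 [457. 138.  83.] [501. 172.  98.]
```

View pics/s9c.png

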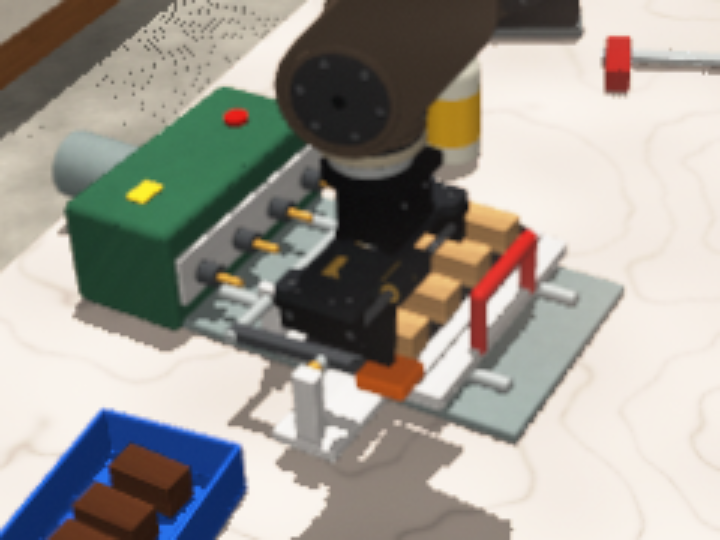

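Lever is nearly level, pad at crop (392,375). Press on down.

```bash
python3 -m inch '[[0,0,0,0.08,0,0.6,1],[0,0,0,0.07,0,0.5,1],[0,0,0,0,0,0.4,1],[0,0,0,0,0,0,1]]'; python3 - <<'E'
from h import *
p=env.read_camera('side');c=orange(p,60); print(len(c),np.percentile(c,3,axis=0).round(),np.percentile(c,97,axis=0).round())
E
```

```text
t: 58.95
eef_pos: [488.2, 147.8, 85.4]
tcp_rot: [3.141, 0.0, 3.061]
ft_force: [-1.6, 1.5, 8.2]
opening: 0.006
grip_force: 3.9
201 [456. 138.  72.] [498. 172.  87.]
```

```bash
python3 -m inch '[[0,0,0,0,0,0.3,1],[0,0,0,0,0,0,1]]'; python3 -m inch '[[0,0,0,0,0,0.3,1],[0,0,0,0,0,0,1],[0,0,0,0,0,0,1]]'
```

```text
t: 59.25
eef_pos: [489.6, 147.8, 84.1]
tcp_rot: [3.141, 0.004, 3.061]
ft_force: [-1.5, -1.3, 27.1]
opening: 0.001
grip_force: 13.5
t: 59.62
eef_pos: [490.9, 147.8, 82.7]
tcp_rot: [3.14, 0.008, 3.061]
ft_force: [-1.8, -3.1, 44.1]
opening: 0.004
grip_force: 21.9
```

```bash
python3 -m inch '[[0,0,0,0,0,-2,1],[0,0,0,0,0,-4,1],[0,0,0,0,0,-5,1],[0,0,0,0,0,-5,1],[0,0,0,0,0,0,1]]'; python3 - <<'E'
from plan import *
p=env.read_camera('side');c=orange(p,60); print(len(c),np.percentile(c,3,axis=0).round(),np.percentile(c,97,axis=0).round())
p=env.read_camera('wrist'); save(p,'w10')
print(*blocks(p,'blank1',22,80),sep='\n')
plan([(424,-27.8,240),(424,-27.8,68)])
E
```

```text
t: 60.25
eef_pos: [489.1, 147.9, 242.1]
tcp_rot: [3.14, 0.005, 3.061]
ft_force: [0.7, -0.5, -1.0]
opening: 0.006
grip_force: 0.0
229 [460. 135.  73.] [503. 172.  88.]
(0.93, 1257, 522, 51, 65, 'LxW', 53, 38, 'yaw', -7)
(0.8, 2316, 535, -14, 65, 'LxW', 89, 47, 'yaw', -5)
(0.63, 2531, 530, -76, 64, 'LxW', 90, 52, 'yaw', -5)
(0.61, 2495, 525, -134, 64, 'LxW', 88, 48, 'yaw', -4)
(424, -27.8, 240) rows 4 total cm [  4.91 -17.99  -0.17]
(424, -27.8, 68) rows 4 total cm [-3.00e-02  1.00e-02  1.72e+01]
```

View pics/w10.png

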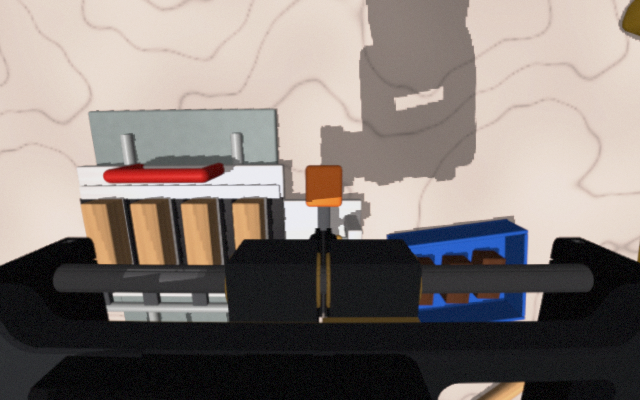

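The lever stays level (pad at 323,185). Now to the red bar (163,173).

```bash
python3 -m inch '[[0,0,0,1.23,-4.5,0,1],[0,0,0,1.23,-4.5,0,1],[0,0,0,1.23,-4.5,0,1],[0,0,0,1.22,-4.5,0,1],[0,0,0,0,0,5,1],[0,0,0,0,0,5,1],[0,0,0,0,0,4.5,1],[0,0,0,0,0,2.7,1],[0,0,0,0,0,0,1],[0,0,0,0,0,0,1]]'; python3 - <<'E'
from h import *
p=env.read_camera('side')
cv2.imwrite('pics/s11c.png',cv2.resize(p['img'][120:300,200:440,::-1],None,fx=3,fy=3))
E
```

```text
t: 61.65
eef_pos: [424.6, -27.8, 67.5]
tcp_rot: [3.142, -0.001, 3.061]
ft_force: [-0.1, 0.4, 1.0]
opening: 0.004
grip_force: 0.0
```

View pics/s11c.png

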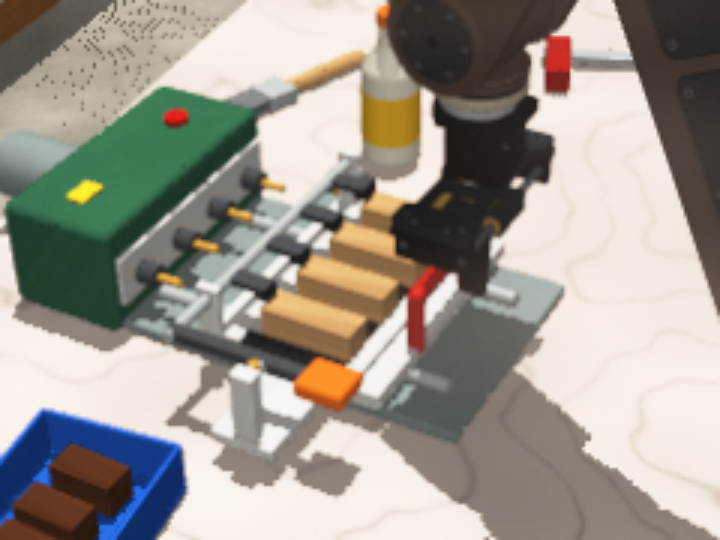

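The fingertip stands on the robot side of the red bar (crop 475,270), the lever is down, and the blanks are under the hold-downs.

```bash
python3 -m inch '[[0,0,0,-0.8,0,0,1],[0,0,0,-0.8,0,0,1],[0,0,0,-1,0,0,1],[0,0,0,-1,0,0,1],[0,0,0,-1,0,0,1],[0,0,0,-1,0,0,1],[0,0,0,-1,0,0,1],[0,0,0,-1,0,0,1],[0,0,0,0,0,0,1]]' && python3 -m inch '[[0,0,0,-0.7,0,0,1],[0,0,0,-0.7,0,0,1],[0,0,0,0,0,0,1]]'; python3 plan.py 535 -36.9 67
```

```text
t: 62.82
eef_pos: [501.4, -34.1, 67.2]
tcp_rot: [-3.141, 0.001, 3.061]
ft_force: [1.4, 0.3, -0.4]
opening: 0.007
grip_force: 0.0
t: 63.2
eef_pos: [514.9, -35.2, 67.3]
tcp_rot: [-3.141, 0.001, 3.061]
ft_force: [-1.0, 0.3, 0.0]
opening: 0.006
grip_force: 0.0
[535.0, -36.9, 67.0] rows 1 total cm [-2.02 -0.    0.03]
```

```bash
python3 -m inch '[[0,0,0,-0.3,0,0,1],[0,0,0,-0.2,0,0,1],[0,0,0,0,0,0,1]]';python3 -m inch '[[0,0,0,-0.3,0,0,1],[0,0,0,-0.1,0,0,1],[0,0,0,0,0,0,1]]'
```

```text
t: 63.58
eef_pos: [516.8, -35.2, 67.2]
tcp_rot: [3.141, -0.005, 3.061]
ft_force: [-12.3, -1.1, 8.4]
opening: 0.004
grip_force: 6.2
t: 63.95
eef_pos: [517.0, -35.2, 67.1]
tcp_rot: [3.141, -0.014, 3.061]
ft_force: [-30.1, -2.9, 21.8]
opening: 0.003
grip_force: 15.3
```

```bash
python3 -m inch '[[0,0,0,1.5,0,0,1],[0,0,0,2,0,0,1],[0,0,0,1.5,0,0,1],[0,0,0,0,0,-4,1],[0,0,0,0,0,-5,1],[0,0,0,0,0,-5,1],[0,0,0,0,0,-4,1],[0,0,0,0,0,0,1],[0,0,0,0,0,0,1]]'; python3 - <<'E'
from h import *
p=env.read_camera('wrist'); save(p,'w12'); img=p['img'].astype(int); r,g,b=img[...,0],img[...,1],img[...,2]
print(*blocks(p,'blank1',55,80),sep='\n')
c=cloud(p,(r>140)&(g<60)&(b<60)); c=c[(c[:,2]>80)&(c[:,2]<100)&(abs(c[:,1]+30)<80)]; print('bar',np.median(c,axis=0).round(1))
p=env.read_camera('side'); cv2.imwrite('pics/s12c.png',cv2.resize(p['img'][120:320,160:440,::-1],None,fx=2.8,fy=2.8))
print('gl',[w(p,d['centre']).round() for d in env.find_in(p,'glue')[:1]])
c=orange(p,60); print(np.percentile(c,3,axis=0).round(),np.percentile(c,97,axis=0).round())
E
```

```text
t: 65.08
eef_pos: [473.1, -31.7, 246.6]
tcp_rot: [3.142, -0.0, 3.061]
ft_force: [0.0, -0.3, -0.5]
opening: 0.008
grip_force: 0.0
Traceback (most recent call last):
  File "h.py", line 10, in cloud
    n=cv2.undistortPoints(np.stack([u,v],1).astype(float)[:,None],K,np.array(p['D']))[:,0]
      ~~~~~~~~~~~~~~~~~~~^^^^^^^^^^^^^^^^^^^^^^^^^^^^^^^^^^^^^^^^^^^^^^^^^^^^^^^^^^^^
cv2.error: OpenCV(4.12.0) /io/opencv/modules/calib3d/src/undistort.dispatch.cpp:347: error: (-215:Assertion failed) CV_IS_MAT(_src) && CV_IS_MAT(_dst) && (_src->rows == 1 || _src->cols == 1) && (_dst->rows == 1 || _dst->cols == 1) && _src->cols + _src->rows - 1 == _dst->rows + _dst->cols - 1 && (CV_MAT_TYPE(_src->type) == CV_32FC2 || CV_MAT_TYPE(_src->type) == CV_64FC2) && (CV_MAT_TYPE(_dst->type) == CV_32FC2 || CV_MAT_TYPE(_dst->type) == CV_64FC2) in function 'cvUndistortPointsInternal'
```

```bash
python3 - <<'E'
from h import *
p=env.read_camera('side'); cv2.imwrite('pics/s12c.png',cv2.resize(p['img'][120:320,160:440,::-1],None,fx=2.8,fy=2.8))
print(*blocks(p,'blank1',55,80),sep='\n')
print('gl',[w(p,d['centre']).round() for d in env.find_in(p,'glue')[:1]])
c=orange(p,60); print(np.percentile(c,3,axis=0).round(),np.percentile(c,97,axis=0).round())
p=env.read_camera('scene'); img=p['img'].astype(int); r,g,b=img[...,0],img[...,1],img[...,2]
print(*blocks(p,'blank1',55,80),sep='\n')
c=cloud(p,(r>140)&(g<60)&(b<60)); c=c[(c[:,2]>75)&(c[:,2]<100)&(abs(c[:,1]+30)<80)]; print('bar',np.median(c,axis=0).round(1))
E
```

```text
(0.94, 300, 620, 52, 63, 'LxW', 91, 35, 'yaw', -3)
(0.88, 274, 617, -9, 63, 'LxW', 93, 38, 'yaw', -7)
(0.82, 265, 613, -58, 63, 'LxW', 90, 64, 'yaw', -10)
(0.72, 261, 608, -117, 63, 'LxW', 90, 65, 'yaw', -7)
gl [array([ 622., -292.,   55.])]
[540. 128.  73.] [584. 166.  86.]
(0.65, 415, 617, -72, 66, 'LxW', 95, 33, 'yaw', -5)
(0.59, 356, 625, 47, 66, 'LxW', 89, 30, 'yaw', -4)
(0.56, 427, 627, -13, 66, 'LxW', 106, 34, 'yaw', -5)
bar [539.7 -34.2  90.7]
```

View pics/s12c.png

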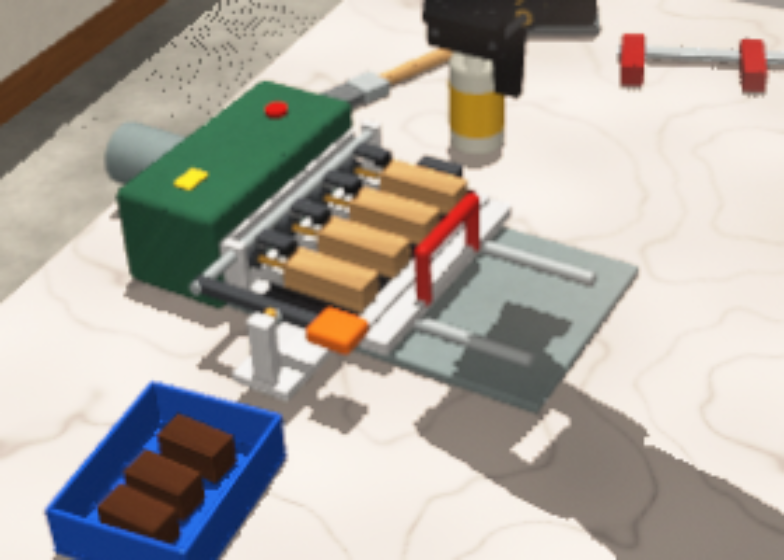

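The carriage is home after about 82 mm of travel to a hard stop, and the lever is down at crop (337,328). Four blanks are nested, three offcuts are in the bin and the glue bottle is upright. Handing in.

```bash
python3 -c "
from cell import env
print(env.job_done())"
```

```text
the job is handed in; nothing more can be done
None
```

I handed the job in: the three offcuts are in the bin, the four blanks lie flat in their nests, the lever stays down, the carriage stopped against its home stop and stayed there, the glue bottle is standing, and the robot is touching nothing; the hand-in returned no verdict.

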